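# Take the deep tray out of the middle of the stack

## Robot

A 6-joint arm with a two-finger parallel gripper is mounted at the origin on the work surface; the furniture and walls round the work are solid. World frame = base frame: x ahead of the robot, y to its left, z up, the work surface at z = 0. Lengths are in m, angles in rad, forces in N, time in s.
With the tool pointing down it reaches from about 0.35 to 0.85 m from the base axis. Payload 8.1 kg.
Tool frame: the origin (TCP) lies at the very end of the fingers, on their centre line; the grasp point (between the pads) lies robot.grip_point_offset behind it (robot.grip_point_offset is the distance from the TCP to the grasp point, in m); z points along the fingers, y is the line along which they close (so a half turn about z gives the same grasp; the last joint's range is limited). The gripper opens to 93 mm and grips with 3 to 60 N. Pads are 15 mm wide; open, the fingers measure 128 mm over their backs; the gripper's body (75 mm by 188 mm) begins 65 mm behind the grasp point.
Start: joints at [-1.289, 0.13, 1.488, -0, 1.523, -0.085], TCP at [0.215, -0.56, 0.219] pointing down, gripper open.
Joint ranges: [-2.96, 2.96], [-0.89, 2.26], [0.02, 2.5], [-1.34, 4.48], [0, 2.73], [-2.66, 2.66]. Speed limits (rad/s): [2.39, 2.39, 2.79, 3.14, 3.14, 3.14].

## Interface

Orientations are given as a rotation vector (axis times angle).
In Python, from plant import robot, eyes gives the robot as it stands. The module is installed in compiled form; this text tells all that it offers.
- The arm moves only by the tool apply_moves, never from a script. Its argument "steps" is one flat list of numbers, 7 for each row, row after row: the shift along the tool's x, y, z in units of 30 mm (1.0 is 30 mm), then the turn, a rotation vector about the tool's x, y, z in units of 6 degrees (1.0 is 6 degrees), then the opening in per cent of the stroke, from 0 (shut) to 100 (fully open). In form: [dx, dy, dz, ax, ay, az, fingers, dx, dy, dz, ax, ay, az, fingers, ...]. A call has 1 to 12 rows; each row shifts and turns the commanded pose from where the row before left it, along the tool's axes as they then stand; what a row does not reach is not made up. A row lasts 1/12 s, in which the tool goes at most 41.7 mm and 7.16 degrees, less where a joint would pass 70% of its speed; a pose out of reach is approached as far as the arm can. A call is refused whole if a number of a shift passes 1 or a number of a turn 1, either way. A call with a gripper value outside its range is refused whole. The fingers move at their own pace and stop on an object; "grip_force" is the grip in N (left out, the last holds). Time passes only in rows, so rows that do not move let the fingers close. It gives the time, the measured TCP pose, the force, the opening and the grip force at its end, in the units of the state.
- robot.read_state(): the state, without advancing time (a new reading comes with each control period).
- eyes.read_camera(name): name is "scene" or "top" or "wrist"; returns the picture (400x640x3 uint8, red, green, blue); there is no depth.
- eyes.calibration(name): a dict with "K" (3x3 intrinsics, pixels), "R" (3x3) and "t" (3): a world point X has camera coordinates R X + t. Camera axes: x right, y down, z forward; pixel columns grow to the right and rows downward; lengths in m; the calibration is good to about 2 mm. A picture is of the moment at which its call begins: read the wrist's pose just before it. calibration takes no time and is no camera call; for the wrist camera it gives the pose at the moment of the call.
- robot.close_job(): hands the job in; it is judged then, once.
Trained networks look in the newest picture that a camera, given by its name, has taken for a name from the list of things; names that differ only in an ending like _2 or _b are one class to them, and where a whole thing is asked for, a point or a joint stands for the part that bears it (a point fixed in the world has none). Each returns a list of dicts, best first, with "conf" (0 to 1); they miss things now and then, are a little off and sometimes report something else, mostly with a low value. They report only what shows in the picture. A call takes as long as a camera call.
- eyes.search_frame(camera, thing): "rect" ([left, top, width, height] in pixels, round what is visible of it).
- eyes.place_of(camera, thing): "xy" ([column, row] in pixels: a listed point, or the origin of a listed thing).
The state is a dict: "t": time; "q": joint angles; "dq": joint speeds; "joint_torque": joint torques, N m; "tool_pos": TCP position; "orientation": TCP orientation; "force": force on the tool from outside, world axes, zero at the start; "wrist_torque": the same for the moment, N m; "opening": finger opening in m; "gripper_force": force on a finger pad.
Only numpy, scipy, OpenCV 4.12 (cv2) and the standard library are available. Lean on these libraries where they do the work, as an engineer would, in place of code of your own. Each camera call takes 0.05 s, during which the arm holds its last target. There are 200 camera calls.

## Task

I need the deep tray of thread spools from the middle of this stack: first lift the two trays above it off together, keeping them stacked, and set them down on the closed notebook. Then put the deep tray on the middle of the cork mat, lined up with the mat, and restack the two upper trays, in the same order and properly nested, on the bottom tray, which stays where it stands. Set everything down gently, keep the spools and the clothes peg in their trays, and leave the other things on the worktop alone.

Things in the scene. Friction and masses are not known exactly. Their poses are not given: they have to be found in the camera images.
- bottom_tray_mid (a point): Bottom tray of the stack, standing on the worktop: open wooden tray, 170 mm long (its x) and 62 mm wide (its y), 3 mm walls, 36 mm high in all. The point is its centre, 18 mm above the underside of its foot and as far below its rim. Every tray has a foot 6 mm high at its underside, 156x48 mm at the top, stepped in to 144x36 mm, which drops into the 164x56 mm mouth of the tray below with 4 mm play on each side; above the foot the outer walls are plain and upright. About 300 g.
- deep_tray_mid (a point): Deep tray, second from the bottom, clearly deeper than the others; two thread spools (29 mm across, 46 mm tall) stand loose in it: open wooden tray, 170 mm long (its x) and 62 mm wide (its y), 3 mm walls, 62 mm high in all. The point is its centre, 31 mm above the underside of its foot and as far below its rim. Nested on the bottom tray its centre is 43 mm above that one's centre. About 200 g.
- upper_tray_mid (a point): Upper tray, third from the bottom, lying on the deep tray and closing it: open wooden tray, 170 mm long (its x) and 62 mm wide (its y), 3 mm walls, 36 mm high in all. The point is its centre, 18 mm above the underside of its foot and as far below its rim. Nested on the deep tray its centre is 43 mm above that one's centre; nested on the bottom tray, 30 mm above that one's centre. About 150 g.
- top_tray_mid (a point): Top tray, the shallowest, nested on the upper tray, with a wooden clothes peg lying in it: open wooden tray, 170 mm long (its x) and 62 mm wide (its y), 3 mm walls, 26 mm high in all. The point is its centre, 13 mm above the underside of its foot and as far below its rim. Nested on the upper tray its centre is 25 mm above that one's centre. About 110 g.
- mat: Cork mat, 200 mm long (its x) by 100 mm wide (its y), 4 mm thick, fixed to the worktop. Origin at the centre of its underside.
- notebook: Closed black notebook, 210 mm (its x) by 153 mm (its y), fixed on the worktop. Origin at the centre of its underside; the cover is flat, 12 mm above the worktop; the wire binding along one long edge stands up to 16 mm.
- spool_a: A thread spool in the deep tray, 29 mm across, 46 mm tall; origin at its foot's centre.
- spool_b: The other thread spool in the deep tray, same size; origin at its foot's centre.
- peg: Wooden clothes peg lying loose in the top tray, 72x15x12 mm; origin at the centre of its underside.
- tall_bottle: Bystander, loose: the clear washing-up bottle, 191 mm tall, 45x73 mm. Origin at the centre of its underside.
- pump_bottle: Bystander, loose: the white pump bottle, 178 mm tall, 52x81 mm. Origin at the centre of its underside.
- mill: Bystander, loose: the glass salt shaker with a grey top, 90 mm tall, 44 mm across. Origin at the centre of its underside.
- small_bottle: Bystander, loose: the small green bottle with a black cap, 96 mm tall, 43 mm across. Origin at the centre of its underside.

How it is judged:
On the way, in this order (a step that is already met when the one before it is completed fails the run):
1. the two upper trays, still stacked, stand on the notebook, while the deep tray is still on the bottom tray (x of upper_tray_mid in the frame of notebook between -0.07 and 0.07 m and y of upper_tray_mid in the frame of notebook between -0.07 and 0.07 m and z of upper_tray_mid in the frame of notebook between 0.026 and 0.034 m and x of top_tray_mid in the frame of upper_tray_mid between -0.007 and 0.007 m and y of top_tray_mid in the frame of upper_tray_mid between -0.007 and 0.007 m and z of top_tray_mid in the frame of upper_tray_mid between 0.022 and 0.028 m and angle between the x axis of top_tray_mid and the x axis of upper_tray_mid, either way round below 0.1 rad and x of deep_tray_mid in the frame of bottom_tray_mid between -0.007 and 0.007 m and y of deep_tray_mid in the frame of bottom_tray_mid between -0.007 and 0.007 m and z of deep_tray_mid in the frame of bottom_tray_mid between 0.04 and 0.046 m and angle between the x axis of deep_tray_mid and the x axis of bottom_tray_mid, either way round below 0.1 rad and contact force between upper_tray and the fingers below 0.5 N), for 0.2 s.
2. the deep tray stands on the middle of the cork mat, lined up with it and let go, while the upper trays are still on the notebook (x of deep_tray_mid in the frame of mat between -0.02 and 0.02 m and y of deep_tray_mid in the frame of mat between -0.02 and 0.02 m and z of deep_tray_mid in the frame of mat between 0.032 and 0.038 m and angle between the x axis of deep_tray_mid and the x axis of mat, either way round below 0.2 rad and angle between deep_tray_mid's own z axis and vertical below 0.05 rad and z of upper_tray_mid in the frame of notebook between 0.026 and 0.034 m and contact force between deep_tray and the fingers below 0.5 N), for 0.2 s.
3. the two upper trays are nested on the bottom tray again, in the same order (x of upper_tray_mid in the frame of bottom_tray_mid between -0.007 and 0.007 m and y of upper_tray_mid in the frame of bottom_tray_mid between -0.007 and 0.007 m and z of upper_tray_mid in the frame of bottom_tray_mid between 0.027 and 0.033 m and angle between the x axis of upper_tray_mid and the x axis of bottom_tray_mid, either way round below 0.1 rad and x of top_tray_mid in the frame of upper_tray_mid between -0.007 and 0.007 m and y of top_tray_mid in the frame of upper_tray_mid between -0.007 and 0.007 m and z of top_tray_mid in the frame of upper_tray_mid between 0.022 and 0.028 m and angle between the x axis of top_tray_mid and the x axis of upper_tray_mid, either way round below 0.1 rad), for 0.2 s.
At the end, for the whole second after the job is handed in: Deep tray level on the mat, centred within 20 mm each way, lined up within 0.2 rad, spools in it; bottom tray moved under 30 mm, the upper tray nested on it (7 mm sideways, 3 mm in height, 0.1 rad) and the top tray likewise on that, with the peg (all of step 3 and x of deep_tray_mid in the frame of mat between -0.02 and 0.02 m and y of deep_tray_mid in the frame of mat between -0.02 and 0.02 m and z of deep_tray_mid in the frame of mat between 0.032 and 0.038 m and angle between the x axis of deep_tray_mid and the x axis of mat, either way round below 0.2 rad and angle between each of deep_tray_mid, upper_tray_mid, bottom_tray_mid's own z axis and vertical below 0.05 rad and distance of bottom_tray_mid from where it was at the start of the episode below 0.03 m and x of spool_a in the frame of deep_tray_mid between -0.085 and 0.085 m and y of spool_a in the frame of deep_tray_mid between -0.031 and 0.031 m and z of spool_a in the frame of deep_tray_mid between -0.033 and 0.033 m and x of spool_b in the frame of deep_tray_mid between -0.085 and 0.085 m and y of spool_b in the frame of deep_tray_mid between -0.031 and 0.031 m and z of spool_b in the frame of deep_tray_mid between -0.033 and 0.033 m and x of peg in the frame of top_tray_mid between -0.085 and 0.085 m and y of peg in the frame of top_tray_mid between -0.031 and 0.031 m and z of peg in the frame of top_tray_mid between -0.018 and 0.018 m); the robot touches nothing.
It fails at once if a bystander is shifted by more than 25 mm or knocked over (distance of any of tall_bottle, pump_bottle, mill, small_bottle from where it was at the start of the episode above 0.025 m or angle between any of tall_bottle, pump_bottle, mill, small_bottle's own z axis and vertical above 0.3 rad).
It fails at once if a spool or the peg falls out of its tray (not ((x of spool_a in the frame of deep_tray_mid between -0.085 and 0.085 m and y of spool_a in the frame of deep_tray_mid between -0.031 and 0.031 m and z of spool_a in the frame of deep_tray_mid between -0.033 and 0.033 m) and (x of spool_b in the frame of deep_tray_mid between -0.085 and 0.085 m and y of spool_b in the frame of deep_tray_mid between -0.031 and 0.031 m and z of spool_b in the frame of deep_tray_mid between -0.033 and 0.033 m) and (x of peg in the frame of top_tray_mid between -0.085 and 0.085 m and y of peg in the frame of top_tray_mid between -0.031 and 0.031 m and z of peg in the frame of top_tray_mid between -0.018 and 0.018 m))).
It fails at once if a tray is dropped or banged down: it moves faster than 0.35 m/s within the last 20 mm above the place where it is set down ((linear speed of upper_tray above 0.35 m/s and horizontal distance between upper_tray_mid and notebook below 0.06 m and z of upper_tray_mid in the frame of notebook below 0.05 m) or (linear speed of deep_tray above 0.35 m/s and horizontal distance between deep_tray_mid and mat below 0.06 m and z of deep_tray_mid in the frame of mat below 0.055 m) or (linear speed of upper_tray above 0.35 m/s and horizontal distance between upper_tray_mid and bottom_tray_mid below 0.06 m and z of upper_tray_mid in the frame of bottom_tray_mid below 0.05 m)).
It also fails if it takes over 72 s, if anything falls off the work surface, if the arm or the gripper's body presses on something with over 40 N, if the wrist force passes 120 N, or if a joint passes its speed limit or range.

## Working session

There is one attempt and no reset: what is moved stays moved. The work goes in short steps, Python scripts to look and compute and a tool call to move; the robot and the scene stay as the last step left them, time stands still between calls to the robot, and variables do not carry over. Pictures are saved under pics/ and viewed, at most 10 in all, crops included, and the job is handed in when it is done.

Besides the shell and the picture viewer there is one more tool, called after "Call:" as name(argument=value, ...) on one line, values as JSON. apply_moves: Moves the arm, as the interface text tells. Its arguments: {"type":"object","properties":{"steps":{"type":"array"},"grip_force":{"type":"number"}},"required":["steps"]}

```bash
mkdir -p pics; cat > h.py <<'E'
import numpy as np, cv2
from plant import robot, eyes
from scipy.spatial.transform import Rotation as Ro
def ray(cam,xy):
    c=eyes.calibration(cam);K,R,t=[np.array(c[k]) for k in("K","R","t")]
    d=R.T@np.linalg.inv(K)@np.array([*xy,1.]);return -R.T@t,d
def at(cam,xy,z):
    o,d=ray(cam,xy);return o+d*(z-o[2])/d[2]
def proj(cam,X):
    c=eyes.calibration(cam);K,R,t=[np.array(c[k]) for k in("K","R","t")]
    p=(K@(R@np.atleast_2d(X).T+t[:,None])).T;return p[:,:2]/p[:,2:]
def snap(cam,name):
    im=eyes.read_camera(cam);cv2.imwrite(f"pics/{name}.png",im[:,:,::-1]);return im
E
python3 - <<'E'
from h import *
s=robot.read_state();print({k:np.round(v,3) for k,v in s.items()},robot.grip_point_offset)
a=snap("scene","s0");b=snap("top","t0")
Z=dict(bottom_tray_mid=.018,deep_tray_mid=.061,upper_tray_mid=.104,top_tray_mid=.129,mat=0,notebook=0,peg=.13,tall_bottle=0,pump_bottle=0,mill=0,small_bottle=0)
for n,z in Z.items():
  for c in("scene","top"):
    for r in eyes.place_of(c,n)[:2]: print(n,c,round(r["conf"],2),np.round(r["xy"]),np.round(at(c,r["xy"],z),3))
for c in("scene","top"):print(c,np.round(ray(c,(320,200))[0],2))
E
```

```text
{'t': np.float64(0.0), 'q': array([-1.289,  0.131,  1.489,  0.   ,  1.523, -0.085]), 'dq': array([ 0.   ,  0.001, -0.   , -0.   ,  0.002, -0.   ]), 'joint_torque': array([ 2.0000e-03, -5.5984e+01, -4.9177e+01,  7.7000e-02,  3.5000e-02,
       -0.0000e+00]), 'tool_pos': array([ 0.215, -0.56 ,  0.218]), 'orientation': array([-3.087, -0.573,  0.   ]), 'force': array([-0.11 , -0.085,  0.292]), 'wrist_torque': array([ 0.002, -0.063, -0.002]), 'gripper_force': np.float64(0.0), 'opening': np.float64(0.093)} 0.0188
bottom_tray_mid scene 0.71 [311. 295.] [ 0.387 -0.327  0.018]
deep_tray_mid scene 0.79 [314. 280.] [ 0.397 -0.311  0.061]
deep_tray_mid top 0.53 [423. 241.] [ 0.395 -0.316  0.061]
upper_tray_mid scene 0.81 [314. 270.] [ 0.399 -0.311  0.104]
upper_tray_mid top 0.52 [428. 240.] [ 0.394 -0.325  0.104]
top_tray_mid scene 0.73 [313. 271.] [ 0.392 -0.337  0.129]
top_tray_mid top 0.81 [427. 236.] [ 0.402 -0.314  0.129]
mat scene 0.85 [294. 171.] [0.405 0.319 0.   ]
mat top 0.76 [238. 190.] [0.395 0.328 0.   ]
notebook scene 0.75 [327. 223.] [ 0.484 -0.006  0.   ]
notebook top 0.64 [346. 189.] [ 0.503 -0.028  0.   ]
peg scene 0.44 [310. 267.] [ 0.387 -0.322  0.13 ]
peg scene 0.41 [315. 280.] [ 0.392 -0.371  0.13 ]
peg top 0.51 [429. 242.] [ 0.386 -0.323  0.13 ]
tall_bottle top 0.96 [292. 152.] [0.575 0.192 0.   ]
pump_bottle scene 0.57 [363. 250.] [ 0.578 -0.156  0.   ]
pump_bottle scene 0.54 [314. 269.] [ 0.412 -0.214  0.   ]
pump_bottle top 0.62 [396. 183.] [ 0.574 -0.187  0.   ]
mill scene 0.78 [300. 196.] [0.411 0.154 0.   ]
mill scene 0.71 [364. 258.] [ 0.575 -0.191  0.   ]
mill top 0.71 [280. 206.] [0.382 0.172 0.   ]
small_bottle scene 0.58 [309. 256.] [ 0.402 -0.155  0.   ]
small_bottle scene 0.34 [328. 224.] [ 0.487 -0.013  0.   ]
small_bottle top 0.5 [379. 228.] [ 0.405 -0.171  0.   ]
scene [ 0.28 -1.22  1.09]
top [ 0.14 -0.1   1.55]
```

```bash
python3 - <<'E'
import cv2
a=cv2.imread("pics/s0.png")[140:330,250:410];b=cv2.imread("pics/t0.png")[130:280,190:490]
cv2.imwrite("pics/s0c.png",cv2.resize(a,None,fx=3.1,fy=3.1,interpolation=2));cv2.imwrite("pics/t0c.png",cv2.resize(b,None,fx=2.6,fy=2.6,interpolation=2))
E
```

```text
(no output)
```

View pics/t0c.png

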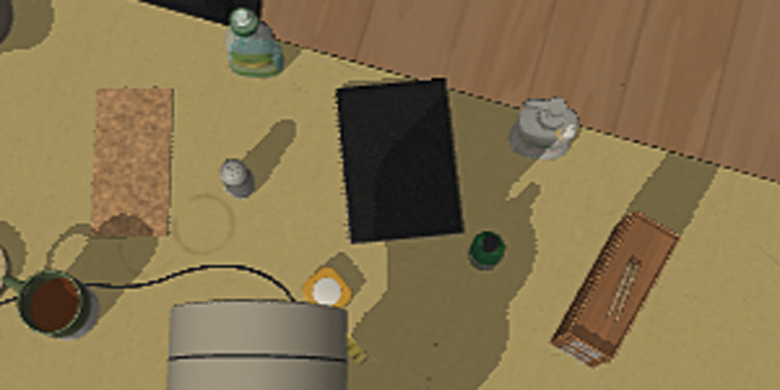

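View pics/s0c.png

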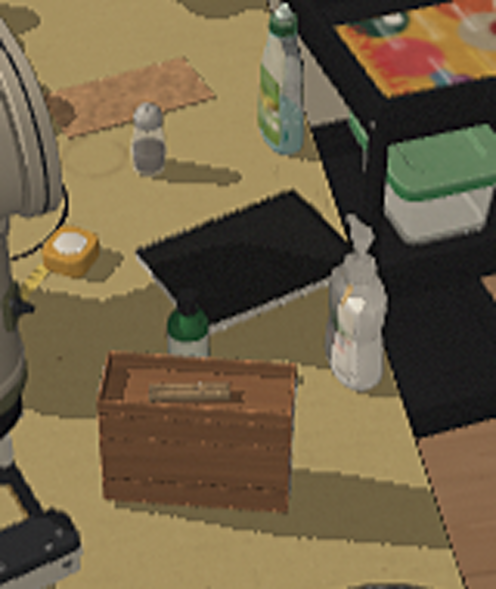

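The top crop shows the stack's rim from about (632,213)/(679,238) down to (553,343)/(605,360), turned about -28° from x. The notebook has corners (337,88), (445,79), (463,233) and (352,242). The mat is nearly along x, spanning (97,88) to (168,235). The scene crop shows the four trays nested, with the peg on top and the green bottle behind the stack.

```bash
python3 - <<'E'
from h import *
f=lambda x,y:(x/2.6+190-.3,y/2.6+130-.3)
for n,z,P in(("tray",.142,[(632,213),(679,238),(553,343)]),("nb",.012,[(337,88),(445,79),(463,233),(352,242)]),("mat",.004,[(97,88),(173,88),(168,237),(91,233)])):
    Q=np.array([at("top",f(*p),z) for p in P]);print(n,np.round(Q,3).tolist(),Q.mean(0).round(3))
print(eyes.calibration("wrist"))
E
```

```text
tray [[0.478, -0.311, 0.142], [0.465, -0.372, 0.142], [0.303, -0.26, 0.142]] [ 0.415 -0.314  0.142]
nb [[0.561, 0.086, 0.012], [0.614, -0.048, 0.012], [0.421, -0.127, 0.012], [0.369, 0.007, 0.012]] [ 0.491 -0.021  0.012]
mat [[0.472, 0.394, 0.004], [0.501, 0.297, 0.004], [0.308, 0.238, 0.004], [0.285, 0.336, 0.004]] [0.392 0.316 0.004]
{'K': array([[353.9850271 ,   0.        , 316.47887518],
       [  0.        , 353.9850271 , 195.10056139],
       [  0.        ,   0.        ,   1.        ]]), 'R': array([[ 0.35831485, -0.93360003,  0.00120744],
       [-0.90027473, -0.34518159,  0.26524531],
       [-0.24721624, -0.09612836, -0.96418021]]), 't': array([-0.59994142, -0.03086872,  0.38941991])}
```

Call:
apply_moves(steps=[0.4,-0.3,-0.3,0,0,0,100,0.8,-0.6,-0.3,0,0,0,100,0.9,-0.7,-0.3,0,0,0.8,100,0.9,-0.7,-0.3,0,0,0.8,100,0.9,-0.6,-0.3,0,0,0.8,100,0.9,-0.5,-0.2,0,0,0.8,100,0.9,-0.4,0,0,0,0.8,100,0.9,-0.3,0,0,0,0.8,100,0.8,0,0,0,0,0.8,100,0.5,0,0,0,0,0.6,100,0,0,0,0,0,0,100])

```text
t: 2.12
tool_pos: [0.4197, -0.4095, 0.2692]
orientation: [-3.11, 0.443, -0.001]
force: [1.0, -0.4, -0.5]
opening: 0.093
gripper_force: 0.0
```

```bash
cat >> h.py <<'E'
def pose():
    s=robot.read_state();R=Ro.from_rotvec(s["orientation"]).as_matrix()
    return np.array(s["tool_pos"]),np.degrees(np.arctan2(R[1,0],R[0,0])),R,s
def plan(x,y,z,yaw):
    p,a,R,s=pose();d=np.array([x,y,z])-p
    print("tcp",p.round(4),"yaw",round(a,2),"tilt",np.degrees(R[:,2][:2]).round(2),"open",round(float(s["opening"]),4),"F",np.round(s["force"],1),"gf",round(float(s["gripper_force"]),1),"t",round(float(s["t"]),2))
    print("units tool xyz",np.round(R.T@d/.03,2),"az",round(-(yaw-a)/6,2))
E
python3 - <<'E'
from h import *
plan(.384,-.316,.27,-16)
snap("wrist","w0")
for n,z in dict(top_tray_mid=.129,upper_tray_mid=.104,peg=.13).items():
  for r in eyes.place_of("wrist",n)[:1]: print(n,round(r["conf"],2),np.round(r["xy"]),np.round(at("wrist",r["xy"],z),3))
E
```

```text
tcp [ 0.4197 -0.4095  0.2692] yaw -16.23 tilt [0.03 0.02] open 0.093 F [ 1.  -0.4 -0.5] gf 0.0 t 2.12
units tool xyz [-2.01 -2.66 -0.03] az -0.04
top_tray_mid 0.67 [236. 233.] [ 0.392 -0.325  0.129]
peg 0.55 [239. 239.] [ 0.386 -0.326  0.13 ]
```

View pics/w0.png

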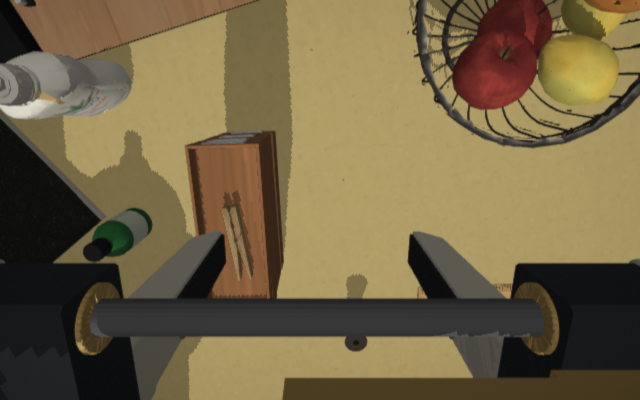

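The wrist view shows the top tray's rim with far corners at about (186,146) and (261,143), and the peg at (236,238). The green bottle is at (120,233), the pump bottle at (70,85). I'll centre the camera for a sharper fit.

Call:
apply_moves(steps=[-0.4,-0.3,-0.2,0,0,0,100,-0.8,-0.5,-0.2,0,0,0,100,-0.8,-0.5,-0.2,0,0,0,100,-0.8,-0.5,-0.2,0,0,0,100,-0.6,-0.5,-0.2,0,0,0,100,-0.3,-0.2,0,0,0,0,100,0,0,0,0,0,0,100])

```text
t: 2.9
tool_pos: [0.3301, -0.3063, 0.3009]
orientation: [3.109, -0.442, 0.003]
force: [-0.4, -0.2, -0.1]
opening: 0.0929
gripper_force: 0.0
```

```bash
python3 - <<'E'
from h import *
plan(.392,-.324,.27,-16)
snap("wrist","w1")
for n,z in dict(top_tray_mid=.129,upper_tray_mid=.104,peg=.13).items():
  for r in eyes.place_of("wrist",n)[:1]: print(n,round(r["conf"],2),np.round(r["xy"]),np.round(at("wrist",r["xy"],z),3))
E
```

```text
tcp [ 0.3301 -0.3063  0.3009] yaw -16.17 tilt [ 0.08 -0.11] open 0.0929 F [-0.4 -0.2 -0.1] gf 0.0 t 2.9
units tool xyz [ 2.14 -0.01  1.03] az -0.03
top_tray_mid 0.8 [318. 105.] [ 0.395 -0.327  0.129]
peg 0.57 [318. 106.] [ 0.394 -0.328  0.13 ]
```

View pics/w1.png

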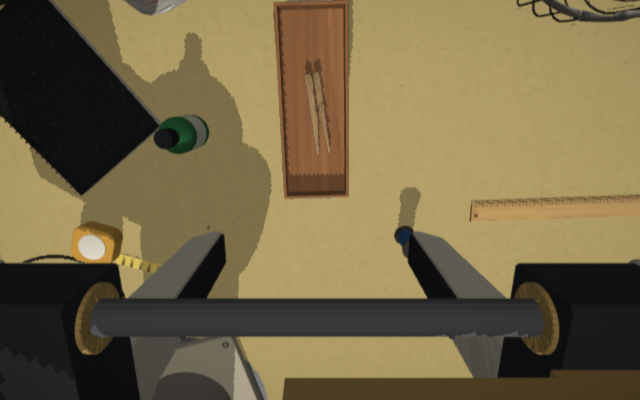

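The whole rim shows now, with corners near (274,4), (350,2), (348,195) and (286,197). The peg is at (318,106) and the notebook corners are at (82,194) and (160,126). I'll fit the rim.

```bash
python3 - <<'E'
from h import *
P=[(274,3),(350,1.5),(348.5,195.5),(285.5,197)]
Q=np.array([at("wrist",p,.142) for p in P])
print(Q.round(4),Q.mean(0).round(4))
l=(Q[0]+Q[1]-Q[2]-Q[3])/2;w=(Q[0]-Q[1]+Q[3]-Q[2])/2
print(np.linalg.norm(l),np.linalg.norm(w),np.degrees(np.arctan2(l[1],l[0])),np.degrees(np.arctan2(w[1],w[0]))-90)
im=cv2.imread("pics/w1.png")
for r in(30,60,90,130,170):print(r,np.abs(np.diff(im[r,260:365].astype(int).sum(1))).argsort()[-6:]+260)
N=[at("wrist",p,.012)for p in((82,194),(160,126))];d=N[0]-N[1];print(N,np.linalg.norm(d),np.degrees(np.arctan2(d[1],d[0]))-90)
E
```

```text
[[ 0.4838 -0.3156  0.142 ]
 [ 0.4674 -0.376   0.142 ]
 [ 0.3076 -0.3323  0.142 ]
 [ 0.3229 -0.2746  0.142 ]] [ 0.3954 -0.3246  0.142 ]
0.16588445652437947 0.06115997221663156 -14.778732620757069 -15.010794969292277
30 [343 273 342 277 351 344]
60 [319 275 344 343 350 279]
90 [280 277 315 312 343 348]
130 [343 317 345 326 348 279]
170 [343 281 269 285 345 348]
[array([0.37055435, 0.00445591, 0.012     ]), array([ 0.42395323, -0.12949039,  0.012     ])] 0.14419795555822054 21.735137442862822
```

Call:
apply_moves(steps=[0.4,0,0.2,0,0,-0.1,100,0.7,0,0.5,0,0,-0.1,100,0.7,0,0.8,0,0,0,100,0.4,0,0.9,0,0,0,100,0,0,0.9,0,0,0,100,0,0,0.9,0,0,0,100,0,0,0.5,0,0,0,100,0,0,0,0,0,0,100])

```text
t: 3.77
tool_pos: [0.3932, -0.3228, 0.1532]
orientation: [-3.109, 0.409, 0.011]
force: [-0.6, 0.3, -0.7]
opening: 0.0931
gripper_force: 0.0
```

```bash
python3 - <<'E'
from h import *
plan(.3955,-.3246,.0955,-14.9)
E
```

```text
tcp [ 0.3932 -0.3228  0.1532] yaw -14.98 tilt [-0.36  0.36] open 0.0931 F [-0.6  0.3 -0.7] gf 0.0 t 3.77
units tool xyz [0.1  0.05 1.92] az -0.01
```

Call:
apply_moves(grip_force=25, steps=[0.1,0.05,0.5,0,0,0,100,0,0,0.6,0,0,0,100,0,0,0.5,0,0,0,100,0,0,0.3,0,0,0,100,0,0,0,0,0,0,85,0,0,0,0,0,0,75,0,0,0,0,0,0,70,0,0,0,0,0,0,68,0,0,0,0,0,0,66,0,0,0,0,0,0,60,0,0,0,0,0,0,50,0,0,0,0,0,0,50])

```text
t: 4.77
tool_pos: [0.3985, -0.327, 0.1028]
orientation: [3.114, -0.409, 0.003]
force: [0.0, 3.2, 5.5]
opening: 0.0624
gripper_force: 25.0
```

```bash
python3 - <<'E'
from h import *
plan(.3955,-.3246,.125,-14.9)
E
```

```text
tcp [ 0.3985 -0.327   0.1028] yaw -14.97 tilt [ 0.09 -0.04] open 0.0624 F [0.  3.2 5.5] gf 25.0 t 4.77
units tool xyz [-0.12 -0.05 -0.74] az -0.01
```

The grip is 7 mm higher than planned, so I'll open, lower and regrip.

Call:
apply_moves(steps=[0,0,0,0,0,0,85,0,0,0,0,0,0,85,-0.05,0,0.15,0,0,0,85,-0.05,0,0.15,0,0,0,85,0,0,0,0,0,0,85,0,0,0,0,0,0,85])

```text
t: 5.27
tool_pos: [0.3942, -0.3257, 0.0918]
orientation: [-3.114, 0.41, 0.002]
force: [-0.4, -0.1, 0.4]
opening: 0.0791
gripper_force: 0.0
```

```bash
python3 - <<'E'
from h import *
plan(.3955,-.3246,.0955,-14.9)
E
```

```text
tcp [ 0.3942 -0.3257  0.0918] yaw -14.99 tilt [-0.07  0.06] open 0.0791 F [-0.4 -0.1  0.4] gf 0.0 t 5.27
units tool xyz [ 0.03 -0.05 -0.12] az -0.02
```

Call:
apply_moves(steps=[0.03,-0.05,-0.12,0,0,0,80,0,0,0,0,0,0,75,0,0,0,0,0,0,70,0,0,0,0,0,0,68,0,0,0,0,0,0,66,0,0,0,0,0,0,60,0,0,0,0,0,0,50,0,0,0,0,0,0,50])

```text
t: 5.93
tool_pos: [0.3964, -0.3248, 0.0965]
orientation: [-3.115, 0.41, -0.001]
force: [0.4, 2.6, 4.3]
opening: 0.0621
gripper_force: 24.9
```

```bash
python3 - <<'E'
from h import *
plan(.3955,-.3246,.125,-14.9)
E
```

```text
tcp [ 0.3964 -0.3248  0.0965] yaw -14.98 tilt [0.03 0.  ] open 0.0621 F [0.4 2.6 4.3] gf 24.9 t 5.93
units tool xyz [-0.03  0.   -0.95] az -0.01
```

Call:
apply_moves(steps=[0,0,-0.1,0,0,0,50,0,0,-0.2,0,0,0,50,0,0,-0.3,0,0,0,50,0,0,-0.5,0,0,0,50,0,0,-0.6,0,0,0,50,0,0,-0.6,0,0,0,50,0,0,-0.4,0,0,0,50,0,0,0,0,0,0,50,0,0,0,0,0,0,50])

```text
t: 6.68
tool_pos: [0.3965, -0.3253, 0.178]
orientation: [3.114, -0.41, 0.002]
force: [-1.0, 0.0, -2.4]
opening: 0.0621
gripper_force: 24.9
```

```bash
python3 - <<'E'
from h import *
plan(.38,-.15,.17,0)
snap("scene","s1")
a=cv2.imread("pics/s1.png")[140:330,250:410]
cv2.imwrite("pics/s1c.png",cv2.resize(a,None,fx=3.1,fy=3.1,interpolation=2))
E
```

```text
tcp [ 0.3965 -0.3253  0.178 ] yaw -14.99 tilt [ 0.07 -0.08] open 0.0621 F [-1.   0.  -2.4] gf 24.9 t 6.68
units tool xyz [-2.04 -5.5   0.26] az -2.5
```

View pics/s1c.png

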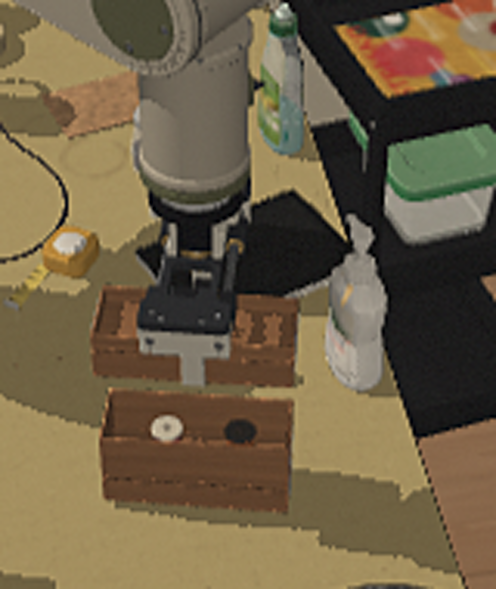

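Both upper trays hang together in the gripper. Below them the deep tray stays nested on the bottom tray, with its two spools at crop (165,428) and (240,431). Next is the notebook.

Call:
apply_moves(steps=[-0.1,-0.3,0,0,0,0,50,-0.2,-0.6,0,0,0,0,50,-0.2,-0.7,0,0,0,0,50,-0.2,-0.7,0,0,0,0,50,-0.3,-0.7,0,0,0,0,50,-0.3,-0.7,0,0,0,0,50,-0.3,-0.7,0,0,0,0,50,-0.2,-0.5,0,0,0,-0.3,50,0,-0.3,0,0,0,-0.5,50,0,0,0,0,0,-0.5,50,0,0,0,0,0,-0.2,50])

```text
t: 7.65
tool_pos: [0.3833, -0.1586, 0.1759]
orientation: [-3.137, 0.157, 0.003]
force: [-0.4, -1.1, -1.7]
opening: 0.0623
gripper_force: 24.9
```

```bash
python3 - <<'E'
from h import *
plan(.487,-.022,.17,20)
E
```

```text
tcp [ 0.3833 -0.1586  0.1759] yaw -5.74 tilt [-0.1   0.06] open 0.0623 F [-0.4 -1.1 -1.7] gf 24.9 t 7.65
units tool xyz [ 2.99 -4.88  0.2 ] az -4.29
```

Call:
apply_moves(steps=[0,-0.3,0,0,0,0,50,0,-0.6,0,0,0,0,50,0.1,-0.8,0,0,0,0,50,0.3,-0.8,0,0,0,0,50,0.4,-0.8,0,0,0,0,50,0.6,-0.8,0,0,0,0,50,0.7,-0.5,0,0,0,0,50,0.6,-0.3,0,0,0,-0.3,50,0.3,0,0,0,0,-0.7,50,0,0,0,0,0,-0.9,50,0,0,0,0,0,-0.9,50,0,0,0,0,0,-0.9,50])

```text
t: 8.65
tool_pos: [0.4884, -0.0224, 0.1763]
orientation: [-3.109, -0.447, 0.003]
force: [-0.1, -0.3, -2.9]
opening: 0.0622
gripper_force: 24.9
```

```bash
python3 - <<'E'
from h import *
plan(.487,-.022,.0225,20)
E
```

```text
tcp [ 0.4884 -0.0224  0.1763] yaw 16.37 tilt [-0.11  0.03] open 0.0622 F [-0.1 -0.3 -2.9] gf 24.9 t 8.65
units tool xyz [-0.03 -0.02  5.13] az -0.61
```

Call:
apply_moves(steps=[0,0,0.3,0,0,-0.3,50,0,0,0.6,0,0,-0.3,50,0,0,0.7,0,0,0,50,0,0,0.7,0,0,0,50,0,0,0.7,0,0,0,50,0,0,0.6,0,0,0,50,0,0,0.4,0,0,0,50,0,0,0.3,0,0,0,50,0,0,0.2,0,0,0,50,0,0,0.1,0,0,0,50,0,0,0,0,0,0,50])

```text
t: 9.57
tool_pos: [0.4889, -0.023, 0.0391]
orientation: [-3.095, -0.54, 0.0]
force: [-0.4, 0.3, -2.2]
opening: 0.0621
gripper_force: 24.9
```

```bash
python3 - <<'E'
from h import *
plan(.487,-.022,.0225,20)
E
```

```text
tcp [ 0.4889 -0.023   0.0391] yaw 19.8 tilt [-0.01  0.  ] open 0.0621 F [-0.4  0.3 -2.2] gf 24.9 t 9.57
units tool xyz [-0.05 -0.05  0.55] az -0.03
```

Call:
apply_moves(steps=[0,0,0.1,0,0,0,50,0,0,0.1,0,0,0,50,0,0,0.1,0,0,0,50,0,0,0.1,0,0,0,50,0,0,0.05,0,0,0,50,0,0,0.05,0,0,0,50,0,0,0.05,0,0,0,50,0,0,0,0,0,0,50,0,0,0,0,0,0,50])

```text
t: 10.32
tool_pos: [0.4889, -0.023, 0.0227]
orientation: [-3.095, -0.541, 0.0]
force: [-0.9, -0.3, -1.7]
opening: 0.062
gripper_force: 24.9
```

```bash
python3 - <<'E'
from h import *
plan(.487,-.022,.0225,20)
E
```

```text
tcp [ 0.4889 -0.023   0.0227] yaw 19.81 tilt [-0.  0.] open 0.062 F [-0.9 -0.3 -1.7] gf 24.9 t 10.32
units tool xyz [-0.05 -0.05  0.01] az -0.03
```

Not quite in contact yet; lower slightly more, then open slowly.

Call:
apply_moves(steps=[0,0,0.04,0,0,0,50,0,0,0.04,0,0,0,50,0,0,0,0,0,0,50,0,0,0,0,0,0,50])

```text
t: 10.65
tool_pos: [0.4897, -0.0229, 0.022]
orientation: [3.095, 0.541, 0.002]
force: [-6.6, 2.4, 11.6]
opening: 0.0619
gripper_force: 25.0
```

```bash
python3 - <<'E'
from h import *
plan(.487,-.022,.0225,20)
E
```

```text
tcp [ 0.4897 -0.0229  0.022 ] yaw 19.83 tilt [0.07 0.  ] open 0.0619 F [-6.6  2.4 11.6] gf 25.0 t 10.65
units tool xyz [-0.07 -0.06 -0.02] az -0.03
```

Call:
apply_moves(steps=[0,0,-0.03,0,0,0,68,0,0,0,0,0,0,75,0,0,0,0,0,0,85,0,0,0,0,0,0,100,0,0,0,0,0,0,100,0,0,-0.3,0,0,0,100,0,0,-0.6,0,0,0,100,0,0,-0.9,0,0,0,100,0,0,-1,0,0,0,100,0,0,-1,0,0,0,100,0,0,-1,0,0,0,100,0,0,-0.7,0,0,0,100])

```text
t: 11.65
tool_pos: [0.4897, -0.0231, 0.1901]
orientation: [3.094, 0.54, 0.005]
force: [1.1, -0.2, 0.2]
opening: 0.0932
gripper_force: 0.0
```

```bash
python3 - <<'E'
from h import *
plan(.40,-.10,.22,20)
plan(.3955,-.325,.22,-14.9)
snap("wrist","w2")
E
```

```text
tcp [ 0.4897 -0.0231  0.1901] yaw 19.82 tilt [ 0.2  -0.03] open 0.0932 F [ 1.1 -0.2  0.2] gf 0.0 t 11.65
units tool xyz [-3.68  1.4  -1.  ] az -0.03
tcp [ 0.4897 -0.0231  0.1901] yaw 19.82 tilt [ 0.2  -0.03] open 0.0932 F [ 1.1 -0.2  0.2] gf 0.0 t 11.65
units tool xyz [-6.36  8.4  -1.  ] az 5.79
```

View pics/w2.png

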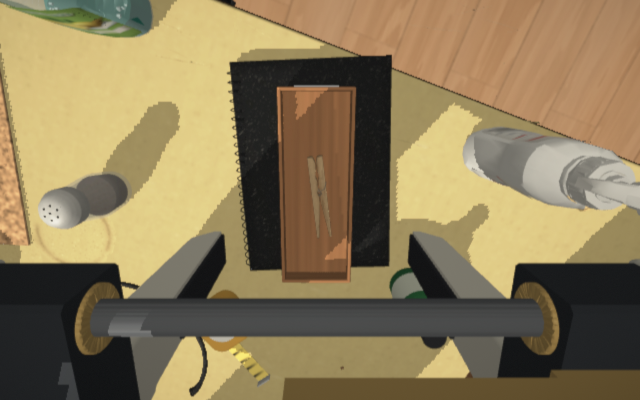

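The pair stands flat on the notebook cover, clear of the binding on the left at column 238, with the peg still in it at (320,195). Back to the stack for the deep tray.

Call:
apply_moves(steps=[-0.4,0.3,-0.2,0,0,0,100,-0.7,0.6,-0.3,0,0,0,100,-0.8,0.8,-0.3,0,0,0,100,-0.8,0.8,-0.2,0,0,0,100,-0.8,0.8,0,0,0,0,100,-0.7,0.9,0,0,0,0,100,-0.6,0.9,0,0,0,0,100,-0.5,0.9,0,0,0,0,100,-0.5,0.9,0,0,0,0,100,-0.4,0.8,0,0,0,0,100,-0.2,0.5,0,0,0,0,100,0,0.2,0,0,0,0.3,100])

```text
t: 12.7
tool_pos: [0.3926, -0.3277, 0.2164]
orientation: [3.103, 0.488, -0.001]
force: [0.8, 0.2, 0.5]
opening: 0.0929
gripper_force: 0.0
```

Call:
apply_moves(steps=[0,0,0,0,0,0.9,100,0,0,0,0,0,0.9,100,0,0,0,0,0,0.9,100,0,0,0,0,0,0.9,100,0,0,0,0,0,0.9,100,0,0,0,0,0,0.8,100,-0.6,0,0,0,0,0.2,100,-0.7,0,0,0,0,0,100,-0.6,0,-0.4,0,0,0,100,0,0,-0.4,0,0,0,100,0,0,0,0,0,0,100,0,0,0,0,0,0,100])

```text
t: 13.7
tool_pos: [0.3394, -0.3116, 0.2416]
orientation: [3.113, -0.41, 0.004]
force: [0.9, -1.1, -2.1]
opening: 0.0931
gripper_force: 0.0
```

```bash
python3 - <<'E'
from h import *
plan(.3955,-.325,.15,-14.9)
im=snap("wrist","w3")
for n,z in dict(deep_tray_mid=.061,spool_a=.033).items():
  for r in eyes.place_of("wrist",n)[:2]: print(n,round(r["conf"],2),np.round(r["xy"]),np.round(at("wrist",r["xy"],z),3))
c,s=np.cos(np.radians(-14.9)),np.sin(np.radians(-14.9))
X=[[.3955+a*c-b*s,-.325+a*s+b*c,.092] for a,b in((-.085,-.031),(.085,-.031),(.085,.031),(-.085,.031))]
p=proj("wrist",X);print(p.round(1))
o=cv2.resize(im[:,:,::-1].copy(),None,fx=2,fy=2,interpolation=2)
for q in p: cv2.circle(o,tuple((2*q+.5).round().astype(int).tolist()),3,(0,255,0),1)
cv2.imwrite("pics/w3c.png",o[0:600,250:1000])
E
```

```text
tcp [ 0.3394 -0.3116  0.2416] yaw -15.0 tilt [ 0.13 -0.13] open 0.0931 F [ 0.9 -1.1 -2.1] gf 0.0 t 13.7
units tool xyz [ 1.91 -0.06  3.06] az -0.02
deep_tray_mid 0.76 [309. 120.] [ 0.392 -0.318  0.061]
spool_a 0.75 [315.  76.] [ 0.431 -0.333  0.033]
spool_a 0.73 [318. 146.] [ 0.362 -0.319  0.033]
[[349.2 209.2]
 [354.1   6.8]
 [276.7   6.9]
 [282.4 209.3]]
```

View pics/w3c.png

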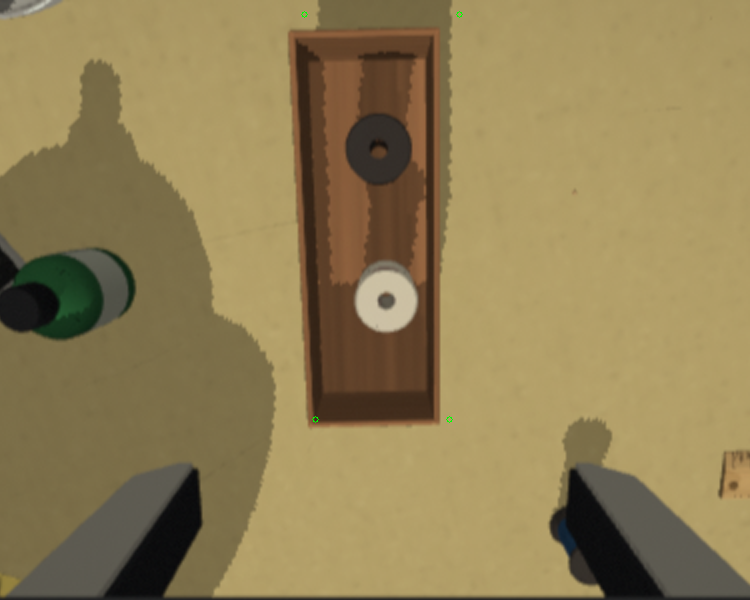

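The deep tray on the bottom tray has rim corners at full-frame pixels near (270.5,15.5), (344.5,15), (344.5,212) and (279.5,213), slightly off my projected circles. Both spools stand in it.

```bash
python3 - <<'E'
from h import *
P=[(270.5,15.3),(344.5,14.8),(344.5,212),(279.5,213)]
for z in(.092,.086):
  Q=np.array([at("wrist",p,z) for p in P])
  l=(Q[0]+Q[1]-Q[2]-Q[3])/2;w=(Q[0]-Q[1]+Q[3]-Q[2])/2
  print(Q.mean(0).round(4),np.linalg.norm(l),np.linalg.norm(w),np.degrees(np.arctan2(l[1],l[0])),np.degrees(np.arctan2(w[1],w[0]))-90)
plan(.3955,-.325,.15,-14.9)
E
```

```text
[ 0.3924 -0.3191  0.092 ] 0.1672311980920159 0.060056667875079114 -13.932559725150892 -14.340625616072685
[ 0.392  -0.3189  0.086 ] 0.17043303533974 0.0612065231554965 -13.9325597251509 -14.340625616072657
tcp [ 0.3389 -0.3107  0.2397] yaw -14.96 tilt [-0.02  0.04] open 0.093 F [ 0.3 -0.8 -1.1] gf 0.0 t 13.85
units tool xyz [ 1.95 -0.03  2.99] az -0.01
```

Call:
apply_moves(steps=[0.4,-0.1,0.1,0,0,-0.1,100,0.6,-0.1,0.3,0,0,0,100,0.5,0,0.6,0,0,0,100,0.3,0,0.8,0,0,0,100,0,0,0.9,0,0,0,100,0,0,0.9,0,0,0,100,0,0,0.8,0,0,0,100,0,0,0.7,0,0,0,100,0,0,0.4,0,0,0,100,0,0,0.2,0,0,0,100,0,0,0,0,0,0,100])

```text
t: 14.77
tool_pos: [0.3917, -0.3177, 0.0676]
orientation: [-3.115, 0.393, 0.004]
force: [0.7, -0.2, 0.9]
opening: 0.093
gripper_force: 0.0
```

```bash
python3 - <<'E'
from h import *
plan(.3925,-.319,.047,-14.2)
E
```

```text
tcp [ 0.3917 -0.3177  0.0676] yaw -14.37 tilt [-0.12  0.13] open 0.093 F [ 0.7 -0.2  0.9] gf 0.0 t 14.77
units tool xyz [0.04 0.04 0.69] az -0.03
```

Call:
apply_moves(steps=[0.02,0.04,0.3,0,0,0,100,0,0,0.3,0,0,0,100,0,0,0.1,0,0,0,85,0,0,0,0,0,0,75,0,0,0,0,0,0,72,0,0,0,0,0,0,70,0,0,0,0,0,0,68,0,0,0,0,0,0,66,0,0,0,0,0,0,60,0,0,0,0,0,0,50,0,0,0,0,0,0,50])

```text
t: 15.68
tool_pos: [0.3929, -0.32, 0.0487]
orientation: [3.117, -0.393, 0.001]
force: [0.1, 2.0, 4.2]
opening: 0.0619
gripper_force: 25.0
```

```bash
python3 - <<'E'
from h import *
plan(.3925,-.319,.047,-14.2)
E
```

```text
tcp [ 0.3929 -0.32    0.0487] yaw -14.38 tilt [ 0.03 -0.02] open 0.0619 F [0.1 2.  4.2] gf 25.0 t 15.68
units tool xyz [-0.02 -0.03  0.06] az -0.03
```

Call:
apply_moves(steps=[0,0,-0.1,0,0,0,50,0,0,-0.2,0,0,0,50,0,0,-0.3,0,0,0,50,0,0,-0.5,0,0,0,50,0,0,-0.6,0,0,0,50,0,0,-0.6,0,0,0,50,0,0,-0.6,0,0,0,50,0,0,-0.5,0,0,0,50,0,0,-0.3,0,0,0,50,0,0,-0.1,0,0,0,50,0,0,0,0,0,0,50])

```text
t: 16.6
tool_pos: [0.3929, -0.3202, 0.1631]
orientation: [3.116, -0.393, 0.002]
force: [-0.6, -0.4, -2.4]
opening: 0.0618
gripper_force: 25.0
```

```bash
python3 - <<'E'
from h import *
plan(.38,0,.17,-14.2)
im=snap("top","t1")
for n,z in dict(bottom_tray_mid=.018,mat=0).items():
  for r in eyes.place_of("top",n)[:2]: print(n,round(r["conf"],2),np.round(r["xy"]),np.round(at("top",r["xy"],z),3))
E
```

```text
tcp [ 0.3929 -0.3202  0.1631] yaw -14.38 tilt [ 0.06 -0.07] open 0.0618 F [-0.6 -0.4 -2.4] gf 25.0 t 16.6
units tool xyz [ -3.07 -10.23  -0.24] az -0.03
bottom_tray_mid 0.58 [421. 246.] [ 0.385 -0.321  0.018]
mat 0.57 [240. 191.] [0.392 0.319 0.   ]
```

Call:
apply_moves(steps=[-0.1,-0.2,0,0,0,0,50,-0.2,-0.5,0,0,0,0,50,-0.3,-0.7,0,0,0,0,50,-0.3,-0.9,0,0,0,0,50,-0.3,-0.9,0,0,0,0,50,-0.3,-0.9,0,0,0,0,50,-0.3,-0.9,0,0,0,0,50,-0.3,-0.9,0,0,0,0,50,-0.3,-0.9,0,0,0,0,50,-0.3,-0.9,0,0,0,0,50,-0.2,-0.9,0,0,0,0,50,-0.2,-0.9,0,0,0,0,50])

```text
t: 17.75
tool_pos: [0.3723, -0.0191, 0.1615]
orientation: [-3.117, 0.394, 0.001]
force: [0.6, 0.2, -2.4]
opening: 0.0618
gripper_force: 25.0
```

```bash
python3 - <<'E'
from h import *
plan(.39,.25,.17,17)
plan(.392,.317,.17,17)
E
```

```text
tcp [ 0.3723 -0.0191  0.1615] yaw -14.39 tilt [-0.05  0.02] open 0.0618 F [ 0.6  0.2 -2.4] gf 25.0 t 17.75
units tool xyz [-1.66 -8.83 -0.28] az -5.23
tcp [ 0.3723 -0.0191  0.1615] yaw -14.39 tilt [-0.05  0.02] open 0.0618 F [ 0.6  0.2 -2.4] gf 25.0 t 17.75
units tool xyz [ -2.15 -11.01  -0.28] az -5.23
```

Call:
apply_moves(steps=[-0.1,-0.4,0,0,0,0,50,-0.1,-0.7,0,0,0,0,50,-0.1,-0.9,0,0,0,0,50,-0.1,-0.9,0,0,0,0,50,-0.2,-0.9,0,0,0,0,50,-0.2,-0.9,0,0,0,0,50,-0.2,-0.9,0,0,0,0,50,-0.2,-0.9,0,0,0,0,50,-0.2,-0.9,0,0,0,0,50,-0.1,-0.7,0,0,0,0,50,-0.1,-0.5,0,0,0,0,50,-0.1,-0.2,0,0,0,0,50])

```text
t: 18.75
tool_pos: [0.3885, 0.2494, 0.1614]
orientation: [3.117, -0.39, -0.002]
force: [0.1, 0.3, -2.2]
opening: 0.0617
gripper_force: 25.0
```

Call:
apply_moves(steps=[0,0,0,0,0,-0.3,50,0,0,0,0,0,-0.6,50,0,0,0,0,0,-0.8,50,0,0,0,0,0,-0.9,50,0,0,0,0,0,-0.9,50,0,0,0,0,0,-0.8,50,0,0,0,0,0,-0.6,50,0,0,0,0,0,-0.3,50,0,0,0,0,0,0,50])

```text
t: 19.5
tool_pos: [0.3888, 0.247, 0.1616]
orientation: [3.107, 0.461, -0.002]
force: [-0.4, 1.5, -2.1]
opening: 0.0619
gripper_force: 25.0
```

```bash
python3 - <<'E'
from h import *
plan(.392,.317,.17,17)
im=snap("wrist","w4")
for n,z in dict(mat=0,).items():
  for r in eyes.place_of("wrist",n)[:2]: print(n,round(r["conf"],2),np.round(r["xy"]),np.round(at("wrist",r["xy"],z),3))
E
```

```text
tcp [0.3888 0.247  0.1616] yaw 16.88 tilt [-0.06 -0.04] open 0.0619 F [-0.4  1.5 -2.1] gf 25.0 t 19.5
units tool xyz [ 0.78 -2.2  -0.28] az -0.02
```

View pics/w4.png

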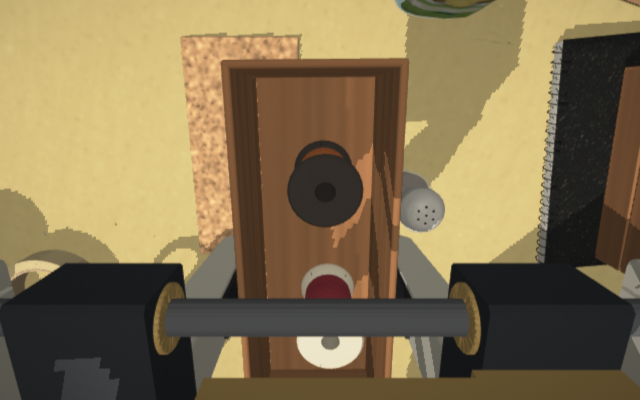

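The mat shows on the left with corners (181,37), (300,35) and about (201,252). The held tray's far rim runs from (224,61) to (407,59), with both spools standing and the mill at (420,210).

```bash
python3 - <<'E'
from h import *
p,a,R,s=pose()
A,B,C=[at("wrist",q,.004)[:2] for q in((181,37),(300,35),(201,252))]
d=B-A;e=A-C;print(A,B,C,np.linalg.norm(d),np.linalg.norm(e),np.degrees(np.arctan2(d[1],d[0]))+90,np.degrees(np.arctan2(e[1],e[0])))
th=np.radians(np.degrees(np.arctan2(d[1],d[0]))+90);u=np.array([np.cos(th),np.sin(th)])
print("centre",(A+B)/2-.1*u)
m=(at("wrist",(223,60),.205)+at("wrist",(407.5,58.5),.205))/2
print("far end in tool",R.T@(m-p))
E
```

```text
[0.4735491  0.39195714] [0.5039141 0.2962477] [0.28491667 0.33558053] 0.10041081131076013 0.19687690828561694 17.60227383498824 16.639838274344125
centre [0.39341374 0.31386165]
far end in tool [ 0.0853204  -0.00073492 -0.043257  ]
```

Call:
apply_moves(steps=[0.1,-0.3,0,0,0,0,50,0.2,-0.5,0,0,0,0,50,0.2,-0.6,0,0,0,0,50,0.2,-0.5,0,0,0,0,50,0.1,-0.3,0.2,0,0,0,50,0,0,0.5,0,0,0,50,0,0,0.7,0,0,0,50,0,0,0.7,0,0,0,50,0,0,0.6,0,0,0,50,0,0,0.4,0,0,0,50,0,0,0.2,0,0,0,50,0,0,0,0,0,0,50])

```text
t: 20.6
tool_pos: [0.3923, 0.3172, 0.0615]
orientation: [3.107, 0.459, -0.004]
force: [-0.5, -0.9, -2.5]
opening: 0.0621
gripper_force: 25.0
```

```bash
python3 - <<'E'
from h import *
plan(.3925,.316,.0232,17)
E
```

```text
tcp [0.3923 0.3172 0.0615] yaw 16.8 tilt [-0.15 -0.09] open 0.0621 F [-0.5 -0.9 -2.5] gf 25.0 t 20.6
units tool xyz [-0.    0.04  1.28] az -0.03
```

Call:
apply_moves(steps=[0,0,0.2,0,0,0,50,0,0,0.3,0,0,0,50,0,0,0.2,0,0,0,50,0,0,0.1,0,0,0,50,0,0,0.1,0,0,0,50,0,0,0.1,0,0,0,50,0,0,0.1,0,0,0,50,0,0,0.1,0,0,0,50,0,0,0.05,0,0,0,50,0,0,0,0,0,0,50,0,0,0,0,0,0,50])

```text
t: 21.52
tool_pos: [0.3933, 0.3178, 0.0257]
orientation: [3.108, 0.459, -0.0]
force: [0.2, -0.3, -3.1]
opening: 0.062
gripper_force: 25.0
```

```bash
python3 - <<'E'
from h import *
plan(.3925,.316,.0227,17)
E
```

```text
tcp [0.3933 0.3178 0.0257] yaw 16.82 tilt [-0. -0.] open 0.062 F [ 0.2 -0.3 -3.1] gf 25.0 t 21.52
units tool xyz [-0.04  0.05  0.1 ] az -0.03
```

Call:
apply_moves(steps=[0,0.03,0.04,0,0,0,50,0,0,0.04,0,0,0,50,0,0,0.03,0,0,0,50,0,0,0,0,0,0,50,0,0,0,0,0,0,50])

```text
t: 21.93
tool_pos: [0.3938, 0.317, 0.0227]
orientation: [-3.108, -0.459, -0.001]
force: [-1.0, -0.9, 2.0]
opening: 0.0618
gripper_force: 25.0
```

```bash
python3 - <<'E'
from h import *
plan(.3925,.316,.0227,17)
E
```

```text
tcp [0.3938 0.317  0.0227] yaw 16.81 tilt [0.02 0.01] open 0.0618 F [-1.  -0.9  2. ] gf 25.0 t 21.93
units tool xyz [-0.05  0.02  0.  ] az -0.03
```

Call:
apply_moves(steps=[0,0,0,0,0,0,68,0,0,0,0,0,0,75,0,0,0,0,0,0,85,0,0,0,0,0,0,100,0,0,-0.1,0,0,0,100,0,0,-0.4,0,0,0,100,0,0,-0.8,0,0,0,100,0,0,-1,0,0,0,100,0,0,-1,0,0,0,100,0,0,-1,0,0,0,100,0,0,-0.8,0,0,0,100,0,0,-0.5,0,0,0,100])

```text
t: 22.93
tool_pos: [0.3948, 0.3177, 0.1953]
orientation: [-3.106, -0.459, -0.008]
force: [1.0, 0.5, -0.4]
opening: 0.093
gripper_force: 0.0
```

```bash
python3 - <<'E'
from h import *
plan(.4897,-.0229,.2,19.8)
snap("wrist","w5")
for n,z in dict(deep_tray_mid=.035,spool_a=.01).items():
  for r in eyes.place_of("wrist",n)[:2]: print(n,round(r["conf"],2),np.round(r["xy"]),np.round(at("wrist",r["xy"],z),3))
E
```

```text
tcp [0.3948 0.3177 0.1953] yaw 16.82 tilt [0.25 0.17] open 0.093 F [ 1.   0.5 -0.4] gf 0.0 t 22.93
units tool xyz [-0.26 11.78 -0.18] az -0.5
deep_tray_mid 0.92 [314. 182.] [0.393 0.32  0.035]
spool_a 0.97 [322. 137.] [0.432 0.324 0.01 ]
spool_a 0.75 [322. 203.] [0.368 0.303 0.01 ]
```

View pics/w5.png

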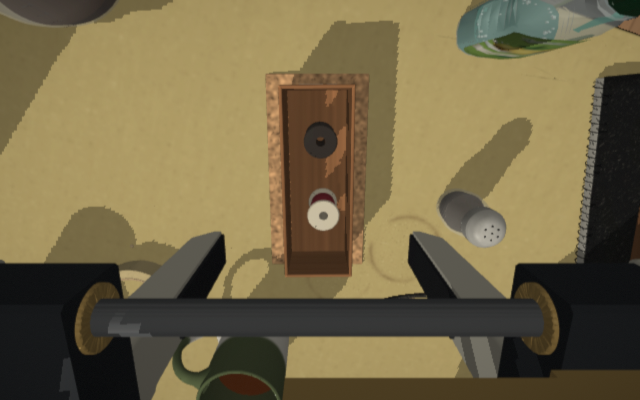

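The deep tray sits centred on the mat, with its rim at (283–355, 85–275) and both spools inside. Now the upper pair.

Call:
apply_moves(steps=[-0.1,0.4,0,0,0,0,100,-0.1,0.7,0,0,0,0,100,-0.1,0.9,0,0,0,0,100,0,1,0,0,0,0,100,0,1,0,0,0,0,100,0,1,0,0,0,0,100,0,1,0,0,0,0,100,0,1,0,0,0,0,100,0,1,0,0,0,0,100,0,1,0,0,0,0,100,0,1,0,0,0,0,100,0,0.9,0,0,0,0,100])

```text
t: 24.08
tool_pos: [0.4783, -0.0009, 0.1885]
orientation: [-3.108, -0.459, 0.005]
force: [0.8, 0.5, -0.3]
opening: 0.093
gripper_force: 0.0
```

Call:
apply_moves(steps=[0,0.6,0,0,0,-0.2,100,0,0.3,0,0,0,-0.3,100,0,0,0,0,0,0,100,0,0,0,0,0,0,100])

```text
t: 24.42
tool_pos: [0.4863, -0.0249, 0.1888]
orientation: [-3.094, -0.537, 0.004]
force: [-0.5, 0.0, -0.3]
opening: 0.0926
gripper_force: 0.0
```

```bash
python3 - <<'E'
from h import *
plan(.4897,-.0229,.0235,19.8)
E
```

```text
tcp [ 0.4863 -0.0249  0.1888] yaw 19.68 tilt [-0.17  0.04] open 0.0926 F [-0.5  0.  -0.3] gf 0.0 t 24.42
units tool xyz [ 0.14 -0.02  5.51] az -0.02
```

Call:
apply_moves(steps=[0.1,0,0.3,0,0,0,100,0,0,0.7,0,0,0,100,0,0,0.9,0,0,0,100,0,0,0.9,0,0,0,100,0,0,0.8,0,0,0,100,0,0,0.6,0,0,0,100,0,0,0.4,0,0,0,100,0,0,0.3,0,0,0,100,0,0,0.2,0,0,0,100,0,0,0,0,0,0,100,0,0,0,0,0,0,100])

```text
t: 25.33
tool_pos: [0.4909, -0.0233, 0.038]
orientation: [3.094, 0.541, 0.001]
force: [0.6, 0.7, 0.3]
opening: 0.0927
gripper_force: 0.0
```

```bash
python3 - <<'E'
from h import *
plan(.4897,-.0229,.0225,19.8)
E
```

```text
tcp [ 0.4909 -0.0233  0.038 ] yaw 19.82 tilt [ 0.04 -0.01] open 0.0927 F [0.6 0.7 0.3] gf 0.0 t 25.33
units tool xyz [-0.03 -0.03  0.52] az 0.0
```

Call:
apply_moves(steps=[-0.03,-0.03,0.2,0,0,0,100,0,0,0.2,0,0,0,90,0,0,0.1,0,0,0,80,0,0,0,0,0,0,75,0,0,0,0,0,0,72,0,0,0,0,0,0,70,0,0,0,0,0,0,68,0,0,0,0,0,0,66,0,0,0,0,0,0,60,0,0,0,0,0,0,50,0,0,0,0,0,0,50])

```text
t: 26.25
tool_pos: [0.4895, -0.0229, 0.0227]
orientation: [3.095, 0.541, 0.001]
force: [-0.9, -0.2, 2.3]
opening: 0.062
gripper_force: 25.0
```

```bash
python3 - <<'E'
from h import *
plan(.4897,-.0229,.18,19.8)
E
```

```text
tcp [ 0.4895 -0.0229  0.0227] yaw 19.82 tilt [ 0.03 -0.  ] open 0.062 F [-0.9 -0.2  2.3] gf 25.0 t 26.25
units tool xyz [ 0.01  0.   -5.24] az 0.0
```

Call:
apply_moves(steps=[0,0,-0.1,0,0,0,50,0,0,-0.2,0,0,0,50,0,0,-0.4,0,0,0,50,0,0,-0.6,0,0,0,50,0,0,-0.7,0,0,0,50,0,0,-0.8,0,0,0,50,0,0,-0.8,0,0,0,50,0,0,-0.7,0,0,0,50,0,0,-0.5,0,0,0,50,-0.2,0,-0.2,0,0,0,50,-0.4,0,0,0,0,0,50,-0.6,0,0,0,0,0,50])

```text
t: 27.25
tool_pos: [0.4554, -0.0351, 0.1732]
orientation: [3.094, 0.542, 0.002]
force: [0.2, -0.1, -2.7]
opening: 0.0618
gripper_force: 25.0
```

```bash
python3 - <<'E'
from h import *
plan(.38,-.10,.18,19.8)
E
```

```text
tcp [ 0.4554 -0.0351  0.1732] yaw 19.86 tilt [ 0.07 -0.  ] open 0.0618 F [ 0.2 -0.1 -2.7] gf 25.0 t 27.25
units tool xyz [-3.1   1.18 -0.23] az 0.01
```

Call:
apply_moves(steps=[-0.7,0.2,0,0,0,0,50,-0.7,0.2,0,0,0,0,50,-0.7,0.3,0,0,0,0,50,-0.6,0.3,0,0,0,0.2,50,-0.3,0.2,0,0,0,0.4,50,0,0,0,0,0,0.7,50,0,0,0,0,0,0.9,50,0,0,0,0,0,0.9,50,0,0,0,0,0,0.9,50,0,0,0,0,0,0.8,50,0,0,0,0,0,0.6,50,0,0,0,0,0,0.3,50])

```text
t: 28.25
tool_pos: [0.3819, -0.0992, 0.1721]
orientation: [-3.116, 0.399, 0.001]
force: [0.4, 0.4, -2.7]
opening: 0.0621
gripper_force: 25.0
```

```bash
python3 - <<'E'
from h import *
plan(.393,-.260,.18,-14.3)
E
```

```text
tcp [ 0.3819 -0.0992  0.1721] yaw -14.61 tilt [-0.05  0.01] open 0.0621 F [ 0.4  0.4 -2.7] gf 25.0 t 28.25
units tool xyz [ 1.71  5.09 -0.27] az -0.05
```

Call:
apply_moves(steps=[0.1,0.3,-0.1,0,0,0,50,0.2,0.5,-0.2,0,0,0,50,0.2,0.6,-0.2,0,0,0,50,0.2,0.6,-0.2,0,0,0,50,0.2,0.6,-0.2,0,0,0,50,0.2,0.5,-0.1,0,0,0,50,0.1,0.3,0,0,0,0,50,0,0,0,0,0,0,50,0,0,0,0,0,0,50])

```text
t: 29.0
tool_pos: [0.3917, -0.2072, 0.202]
orientation: [-3.116, 0.394, 0.002]
force: [-0.8, 0.4, -2.3]
opening: 0.062
gripper_force: 25.0
```

```bash
python3 - <<'E'
from h import *
plan(.393,-.319,.18,-14.3)
im=snap("wrist","w6")
for n,z in dict(bottom_tray_mid=.018).items():
  for r in eyes.place_of("wrist",n)[:2]: print(n,round(r["conf"],2),np.round(r["xy"]),np.round(at("wrist",r["xy"],z),4))
t=snap("top","t2")
for r in eyes.place_of("top","bottom_tray_mid")[:2]: print(round(r["conf"],2),np.round(r["xy"]),np.round(at("top",r["xy"],.018),4))
c,s=np.cos(np.radians(-14.3)),np.sin(np.radians(-14.3))
X=[[.393+a*c-b*s,-.319+a*s+b*c,.036] for a,b in((-.085,-.031),(.085,-.031),(.085,.031),(-.085,.031))]
o=cv2.resize(im[:,:,::-1].copy(),None,fx=2,fy=2,interpolation=2)
for q in proj("wrist",X): print(q.round(1));cv2.circle(o,tuple((2*q+.5).round().astype(int).tolist()),3,(0,255,0),1)
cv2.imwrite("pics/w6c.png",o[0:600,480:1280])
E
```

```text
tcp [ 0.3917 -0.2072  0.202 ] yaw -14.42 tilt [-0.05  0.05] open 0.062 F [-0.8  0.4 -2.3] gf 25.0 t 29.0
units tool xyz [0.97 3.6  0.73] az -0.02
bottom_tray_mid 0.92 [426. 143.] [ 0.3948 -0.3181  0.018 ]
0.7 [424. 244.] [ 0.3927 -0.3289  0.018 ]
[456.4 231.8]
[476.7  49.5]
[405.7  49.6]
[394.5 231.8]
```

View pics/w6c.png

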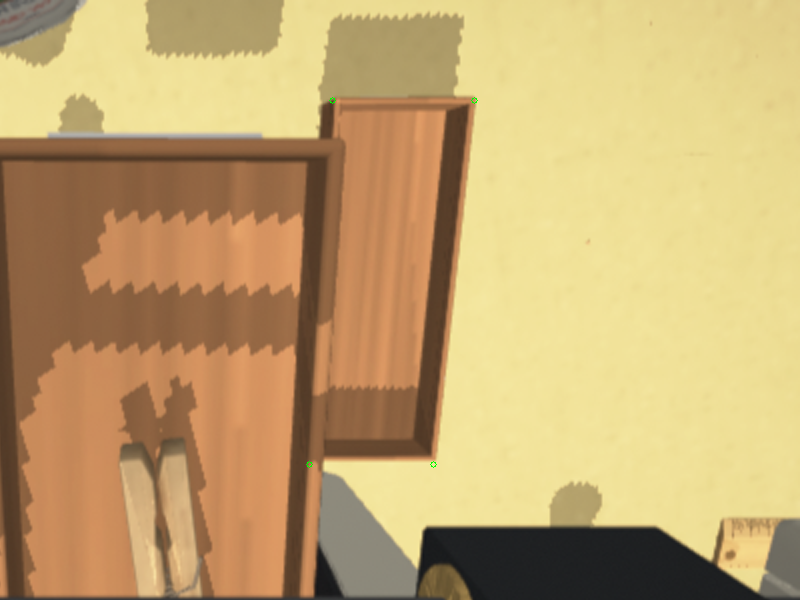

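The bottom tray's rim matches my projection within about 2 mm: right corners at crop (476,98) and (434,459), circles at (474,100) and (433,464). The peg is still in the held top tray.

```bash
python3 - <<'E'
from h import *
p,a,R,s=pose()
im=cv2.cvtColor(cv2.imread("pics/w6.png"),cv2.COLOR_BGR2GRAY).astype(int)
for c in(290,330,370):print(c,[ (r,im[r,c]) for r in range(62,84)])
for r in(69,70,71):print("top rim",(R.T@(at("wrist",(320,r),p[2]+.0453)-p)).round(4))
for r in(66,67,68):print("label/upper",(R.T@(at("wrist",(320,r),p[2]+.0253)-p)).round(4))
Q=[at("wrist",((x+480)/2,y/2),.036) for x,y in((475.5,97.5),(434.5,459))]
l=Q[0]-Q[1];u=l/np.linalg.norm(l);w=np.array([-u[1],u[0],0]);c=(Q[0]+Q[1])/2+.031*w
print(Q,np.linalg.norm(l),np.degrees(np.arctan2(u[1],u[0])),"centre",c)
plan(.3945,-.32,.07,-14.3)
E
```

```text
290 [(62, np.int64(173)), (63, np.int64(173)), (64, np.int64(169)), (65, np.int64(165)), (66, np.int64(170)), (67, np.int64(174)), (68, np.int64(152)), (69, np.int64(113)), (70, np.int64(109)), (71, np.int64(111)), (72, np.int64(111)), (73, np.int64(108)), (74, np.int64(106)), (75, np.int64(101)), (76, np.int64(92)), (77, np.int64(80)), (78, np.int64(67)), (79, np.int64(63)), (80, np.int64(79)), (81, np.int64(99)), (82, np.int64(106)), (83, np.int64(106))]
330 [(62, np.int64(224)), (63, np.int64(224)), (64, np.int64(223)), (65, np.int64(220)), (66, np.int64(204)), (67, np.int64(179)), (68, np.int64(159)), (69, np.int64(127)), (70, np.int64(113)), (71, np.int64(113)), (72, np.int64(113)), (73, np.int64(112)), (74, np.int64(110)), (75, np.int64(105)), (76, np.int64(97)), (77, np.int64(86)), (78, np.int64(71)), (79, np.int64(63)), (80, np.int64(79)), (81, np.int64(100)), (82, np.int64(107)), (83, np.int64(107))]
370 [(62, np.int64(222)), (63, np.int64(221)), (64, np.int64(220)), (65, np.int64(217)), (66, np.int64(202)), (67, np.int64(181)), (68, np.int64(160)), (69, np.int64(125)), (70, np.int64(113)), (71, np.int64(113)), (72, np.int64(113)), (73, np.int64(111)), (74, np.int64(109)), (75, np.int64(106)), (76, np.int64(98)), (77, np.int64(85)), (78, np.int64(72)), (79, np.int64(62)), (80, np.int64(75)), (81, np.int64(98)), (82, np.int64(112)), (83, np.int64(113))]
top rim [ 0.082   0.0009 -0.0453]
top rim [ 0.0817  0.0009 -0.0453]
top rim [ 0.0814  0.0009 -0.0453]
label/upper [ 0.0846  0.0012 -0.0253]
label/upper [ 0.0842  0.0012 -0.0253]
label/upper [ 0.0839  0.0012 -0.0253]
[array([ 0.46810043, -0.37103816,  0.036     ]), array([ 0.30519767, -0.32920964,  0.036     ])] 0.1681872075654037 -14.400725952916538 centre [ 0.39435882 -0.32009792  0.036     ]
tcp [ 0.3921 -0.2063  0.2022] yaw -14.32 tilt [-0.02  0.03] open 0.0621 F [ 0.7 -1.1 -2.7] gf 25.0 t 29.2
units tool xyz [1.02 3.65 4.4 ] az -0.0
```

Call:
apply_moves(steps=[0.1,0.3,0,0,0,0,50,0.2,0.6,0,0,0,0,50,0.2,0.7,0,0,0,0,50,0.2,0.7,0,0,0,0,50,0.2,0.7,0.2,0,0,0,50,0.2,0.5,0.5,0,0,0,50,0,0.2,0.7,0,0,0,50,0,0,0.7,0,0,0,50,0,0,0.7,0,0,0,50,0,0,0.6,0,0,0,50,0,0,0.4,0,0,0,50,0,0,0.2,0,0,0,50])

```text
t: 30.2
tool_pos: [0.3958, -0.322, 0.0803]
orientation: [-3.115, 0.392, 0.004]
force: [-0.9, 0.7, -2.3]
opening: 0.0621
gripper_force: 25.0
```

Call:
apply_moves(steps=[0,0,0,0,0,0,50,0,0,0,0,0,0,50])

```text
t: 30.37
tool_pos: [0.397, -0.3231, 0.083]
orientation: [3.117, -0.393, 0.001]
force: [0.2, 0.3, -2.0]
opening: 0.0618
gripper_force: 25.0
```

```bash
python3 - <<'E'
from h import *
plan(.3959,-.3204,.0412,-14.35)
E
```

```text
tcp [ 0.397  -0.3231  0.083 ] yaw -14.37 tilt [ 0.02 -0.02] open 0.0618 F [ 0.2  0.3 -2. ] gf 25.0 t 30.37
units tool xyz [-0.06 -0.08  1.39] az -0.0
```

Call:
apply_moves(steps=[-0.06,-0.08,0.2,0,0,0,50,0,0,0.3,0,0,0,50,0,0,0.2,0,0,0,50,0,0,0.1,0,0,0,50,0,0,0.1,0,0,0,50,0,0,0,0,0,0,50,0,0,0,0,0,0,50])

```text
t: 30.95
tool_pos: [0.3955, -0.32, 0.0553]
orientation: [-3.117, 0.393, 0.0]
force: [-0.1, -0.4, -1.8]
opening: 0.062
gripper_force: 25.0
```

```bash
python3 - <<'E'
from h import *
plan(.3959,-.3204,.0412,-14.35)
E
```

```text
tcp [ 0.3955 -0.32    0.0553] yaw -14.38 tilt [-0.01  0.01] open 0.062 F [-0.1 -0.4 -1.8] gf 25.0 t 30.95
units tool xyz [0.02 0.01 0.47] az -0.01
```

Call:
apply_moves(steps=[0.02,0.01,0.1,0,0,0,50,0,0,0.1,0,0,0,50,0,0,0.1,0,0,0,50,0,0,0.06,0,0,0,50,0,0,0.06,0,0,0,50,0,0,0,0,0,0,50,0,0,0,0,0,0,50])

```text
t: 31.53
tool_pos: [0.3959, -0.3204, 0.0427]
orientation: [-3.117, 0.393, 0.0]
force: [0.6, 1.0, -2.4]
opening: 0.062
gripper_force: 25.0
```

```bash
python3 - <<'E'
from h import *
plan(.3959,-.3204,.0405,-14.35)
E
```

```text
tcp [ 0.3959 -0.3204  0.0427] yaw -14.39 tilt [-0.01  0.01] open 0.062 F [ 0.6  1.  -2.4] gf 25.0 t 31.53
units tool xyz [-0.    0.    0.07] az -0.01
```

Foot is inside the mouth, with no jamming force. Last 2 mm.

Call:
apply_moves(steps=[0,0,0.04,0,0,0,50,0,0,0.03,0,0,0,50,0,0,0.03,0,0,0,50,0,0,0,0,0,0,50,0,0,0,0,0,0,50])

```text
t: 31.95
tool_pos: [0.3962, -0.3207, 0.0406]
orientation: [3.117, -0.393, 0.0]
force: [-2.4, 1.9, 6.2]
opening: 0.0622
gripper_force: 25.0
```

```bash
python3 - <<'E'
from h import *
plan(.3959,-.3204,.0405,-14.35)
E
```

```text
tcp [ 0.3962 -0.3207  0.0406] yaw -14.38 tilt [ 0.02 -0.02] open 0.0622 F [-2.4  1.9  6.2] gf 25.0 t 31.95
units tool xyz [-0.01 -0.01  0.  ] az -0.01
```

Seated at the expected height. Release and retreat.

Call:
apply_moves(steps=[0,0,0,0,0,0,68,0,0,0,0,0,0,75,0,0,0,0,0,0,85,0,0,0,0,0,0,100,0,0,-0.1,0,0,0,100,0,0,-0.4,0,0,0,100,0,0,-0.8,0,0,0,100,0,0,-1,0,0,0,100,0,0,-1,0,0,0,100,-0.5,0,-1,0,0,0,100,-0.8,0,-0.8,0,0,0,100,-0.5,0,-0.5,0,0,0,100])

```text
t: 32.95
tool_pos: [0.3435, -0.3075, 0.2122]
orientation: [3.114, -0.392, 0.005]
force: [0.4, 0.2, -0.2]
opening: 0.0929
gripper_force: 0.0
```

Call:
apply_moves(steps=[0,0,-0.2,0,0,0,100,0,0,0,0,0,0,100,0,0,0,0,0,0,100])

```text
t: 33.2
tool_pos: [0.3443, -0.3073, 0.214]
orientation: [3.116, -0.394, 0.002]
force: [-1.1, 0.2, -0.7]
opening: 0.0928
gripper_force: 0.0
```

```bash
python3 - <<'E'
from h import *
plan(.39,-.32,.25,-14.3)
im=snap("wrist","w7");snap("scene","s7")
for n,z in dict(top_tray_mid=.073,upper_tray_mid=.048,bottom_tray_mid=.018,peg=.075).items():
  for c in("wrist","scene"):
    for r in eyes.place_of(c,n)[:1]: print(n,c,round(r["conf"],2),np.round(r["xy"]),np.round(at(c,r["xy"],z),4))
# rim detection: project rim rectangles of top tray & compare with strong edges
g=cv2.Canny(im,60,150)
for z in(.086,):
  c,s=np.cos(np.radians(-14.35)),np.sin(np.radians(-14.35))
  p=proj("wrist",[[.3944+a*c-b*s,-.3200+a*s+b*c,z] for a,b in((-.085,-.031),(.085,-.031),(.085,.031),(-.085,.031))]);print(p.round(1))
b=cv2.imread("pics/s7.png")[225:325,265:365]
w=cv2.imread("pics/w7.png")[:260,220:420]
for q in p: cv2.circle(w,tuple((q-[220,0]).round().astype(int).tolist()),2,(0,255,0),1)
o=np.hstack([cv2.resize(w,(400,520),interpolation=2),cv2.copyMakeBorder(cv2.resize(b,(400,400),interpolation=2),0,120,0,0,0)])
cv2.imwrite("pics/fin.png",o)
E
```

```text
tcp [ 0.3443 -0.3073  0.214 ] yaw -14.4 tilt [ 0.06 -0.04] open 0.0928 F [-1.1  0.2 -0.7] gf 0.0 t 33.2
units tool xyz [ 1.58  0.03 -1.2 ] az -0.02
top_tray_mid wrist 0.81 [316. 127.] [ 0.3916 -0.3184  0.073 ]
top_tray_mid scene 0.6 [313. 282.] [ 0.3928 -0.3278  0.073 ]
upper_tray_mid scene 0.66 [313. 283.] [ 0.3949 -0.3107  0.048 ]
bottom_tray_mid wrist 0.55 [11. 99.] [ 0.4877 -0.0337  0.018 ]
bottom_tray_mid scene 0.9 [313. 295.] [ 0.3926 -0.3274  0.018 ]
peg wrist 0.71 [320. 133.] [ 0.3857 -0.3211  0.075 ]
peg scene 0.7 [312. 283.] [ 0.3885 -0.333   0.075 ]
[[352.  222.8]
 [357.9   9.1]
 [275.2   9.1]
 [281.4 222.8]]
```

I have used up my picture views, so the final check is numeric: the rim's edges in this wrist image.

```bash
python3 - <<'E'
from h import *
im=cv2.imread("pics/w7.png").astype(float)
def pk(line,lo):
    g=np.abs(np.gradient(cv2.GaussianBlur(line,(1,3),0),axis=0)).sum(1)
    return [(i+lo,int(g[i])) for i in range(1,len(g)-1) if g[i]>22 and g[i]>=g[i-1] and g[i]>g[i+1]]
for r in(40,80,160,200):print("row",r,pk(im[r,262:372],262))
for c in(290,300,335,345):print("col",c,pk(im[0:30,c],0),pk(im[200:245,c],200))
E
```

```text
row 40 [(277, 51), (280, 52), (283, 47), (351, 56), (354, 38), (358, 62)]
row 80 [(278, 52), (281, 52), (284, 37), (310, 30), (325, 34), (350, 54), (352, 40), (356, 53)]
row 160 [(280, 56), (282, 54), (285, 53), (317, 33), (320, 55), (323, 24), (331, 53), (334, 26), (348, 49), (350, 42), (354, 53)]
row 200 [(263, 44), (281, 61), (283, 56), (286, 25), (349, 51), (352, 55)]
col 290 [(16, 28), (20, 25)] [(215, 22), (222, 63)]
col 300 [(16, 29), (20, 25)] [(215, 25), (222, 64)]
col 335 [(16, 35), (21, 34)] [(215, 23), (222, 66)]
col 345 [(16, 35), (21, 30)] [(215, 25), (222, 67)]
```

```bash
python3 - <<'E'
from h import *
c=eyes.calibration("wrist");K,R,t=[np.array(c[k]) for k in("K","R","t")]
o=np.array([[-.085,-.031,0],[.085,-.031,0],[.085,.031,0],[-.085,.031,0]])
def fit(P,K=K,R=R,t=t):
    ok,rv,tv=cv2.solvePnP(o,np.array(P,float),K,None,flags=cv2.SOLVEPNP_ITERATIVE)
    Rt=R.T@cv2.Rodrigues(rv)[0];print("pos",(R.T@(tv[:,0]-t)).round(4),"z axis",Rt[:,2].round(3),"yaw",np.degrees(np.arctan2(Rt[1,0],Rt[0,0])).round(2))
for far in(14.5,16):
  fit([(351.8,222.3),(358.3-.0*far,far),(276.3,far),(281.6,222.3)])
for n,z in(("deep_tray_mid",.035),("spool_a",.01)):
  eyes.read_camera("top")
  for r in eyes.place_of("top",n)[:2]:print(n,round(r["conf"],2),at("top",r["xy"],z).round(3))
for n in("tall_bottle","pump_bottle","mill","small_bottle"):
  for r in eyes.place_of("top",n)[:1]:print(n,round(r["conf"],2),at("top",r["xy"],0).round(3))
E
```

```text
pos [ 0.3915 -0.3196  0.0801] z axis [-0.031  0.008  0.999] yaw -14.52
pos [ 0.3906 -0.3193  0.0789] z axis [-0.044  0.012  0.999] yaw -14.52
deep_tray_mid 0.93 [0.391 0.321 0.035]
deep_tray_mid 0.69 [0.381 0.32  0.035]
spool_a 0.62 [0.363 0.312 0.01 ]
spool_a 0.55 [0.423 0.324 0.01 ]
tall_bottle 0.76 [0.58  0.192 0.   ]
pump_bottle 0.68 [ 0.579 -0.191  0.   ]
mill 0.7 [0.394 0.167 0.   ]
small_bottle 0.6 [ 0.406 -0.165  0.   ]
```

```bash
python3 -c "
from plant import robot
print(robot.close_job())"
```

```text
the job is handed in; nothing more can be done
None
```

I handed the job in at about 33 s, with no verdict returned: the deep tray with its spools is on the middle of the cork mat, and the two upper trays with the peg are back on the bottom tray, in order and apparently nested (last check from measurements, not by eye).

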